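# Gauge the bolt of a lock case in a cam-clamped test jig

### The job

Move the lock case from the rubber mat into the jig: stand it on the plate between the sprung jaw and the black pad, its back end up close to the end stop and its bolt towards the test lever, then swing the cam handle round until the cam's high point bears squarely on the sprung jaw. Then press the test lever against the bolt until it firms up, hold it there a moment and note how far it travelled, let it spring back, and set the loose gauge pointer to that same angle of travel. Leave the padlock, the jar and the screwdriver where they lie.

Things in the scene. Friction and masses are not known exactly. Their poses are not given: they have to be found in the camera images.
- jig: Fixed aluminium jig plate 270 x 265 x 10 mm, its top at z 10. Origin on the bench under the nest's middle; the plate spans x -130..140, y -190..75 mm of its own frame (z up), which is what 'jig' means in the other entries.
- nest (a point): Middle of the nest on the plate's top, jig (0, 0, 10) mm, axes as the jig: place for the lock case, long way along y. On its -x side the steel sprung jaw (face at x -22 when open, 50 long, top z 30); on +x a stiff sprung black pad (face x +22, yields 2 mm, top z 30); at the +y end a steel stop block (face y +47, top z 32). The case's clamped middle comes to about x +7.
- cam_axis (a point): Upright spindle of the cam, jig (-56, 0) mm, behind the jaw. The cam is a steel disc, 36 mm across, mounted 14 mm off-centre, with a handle above it; its high point lies opposite the handle.
- cam_post (a point): Centre of the upright black grip post at the end of the cam's handle, 12 mm diameter, z 39 to 72 mm (this point z 57), 50 mm from the spindle. Can be gripped and led round the spindle.
- cam (a joint): Angle of the cam, rad. 0: handle points to the jig's +y. Grows anticlockwise seen from above; at 1.57 the handle points to the jig's -x, straight away from the jaw, with the high point square on the jaw. No stop there (range -0.25 to 2.1). Stays where it is left; takes about 7 N at the post.
- jaw (a joint): Travel of the sprung jaw (the cam's follower) towards the lock case, m: 0 open, about 0.012 with the cam's high point on it.
- gauge_pin (a point): Upright pin on which the test lever and the gauge pointer both turn, jig (55, -107) mm.
- lever_post (a point): Centre of the upright black grip post at the long end of the test lever, 12 mm diameter, bare z 33 to 95 mm (this point z 75), 120 mm from the pin. Axes turn with the lever: x to the pin, y towards the bolt. A steel bar 12 mm wide, z 19 to 33, along the jig's x at rest, with a flat nub at its middle that meets the bolt; its tail ends 44 mm past the pin, under the gauge pointer.
- lever (a joint): Angle of the test lever, rad: 0 at rest, grows as its post is pressed to the jig's +y (clockwise seen from above). A soft spring brings it back (1 to 3 N at the post); with the lock case clamped it firms up against the bolt somewhere from 0.1 to 0.5. About 6 N above the spring is plenty.
- pointer_post (a point): Centre of the upright black grip post on the gauge pointer, 12 mm diameter, bare z 43 to 85 mm (this point z 65), 60 mm from the pin. The pointer is a thin dark bar above the lever's tail. Axes turn with the pointer: x from pin to post, y as the jig's y at 0.
- pointer (a joint): Angle of the gauge pointer, rad, counted like the lever's: 0 points to the jig's +x, grows clockwise seen from above; equal values mean the pointer lies over the lever's tail. Range -0.2 to 1.2; friction holds it where it is put (about 1 N at the post).
- lock_mid (a point): Centre of the loose steel lock case, 34 (x) x 90 (y) x 52 (z) mm, 0.25 to 0.5 kg, standing on its long narrow side; its own -y end carries the bolt. Grip it across its 34 mm width by the upper half: in the nest the jaw, pad and stop take the lower 22 mm.
- bolt_nose (a point): Centre of the round nose (7 mm radius) of the brass bolt that sticks out of the case's -y end, on its centre line, 16 mm above the underside; sticks out 14 to 28 mm, different each time, and does not yield to a light push. With the lever's nub touching it, it lies 33 mm to the +y side of the lever's centre line.
- padlock_mid (a point): Centre of a brass padlock lying on the mat, 48 x 44 x 24 mm body, shackle reaching 38 mm beyond it to its +y. A bystander.
- tin_center (a point): Half-way up a clear jar, 60 mm diameter, 60 mm high, standing on the bench. A bystander.
- driver_grip (a point): Handle of a screwdriver lying on the bench beyond the jig. A bystander.
Mind the look-alikes: they are no part of the job. What is shaped like the part that bears lock_mid but red or turquoise is not meant.

How it is judged:
By the outcome, as a careful person would: the job done as asked, in the order asked, and still so for the second after the job is handed in, with the robot touching nothing.
It also fails if it takes over 72 s, if anything falls off the work surface, if the arm or the gripper's body presses on something with over 40 N, if the wrist force passes 120 N, or if a joint passes its speed limit or range.

### The arm

A 7-joint arm with a two-finger parallel gripper is mounted at the origin on the work surface. World frame = base frame: x ahead of the robot, y to its left, z up, the work surface at z = 0. Lengths are in mm, angles in rad, forces in N, time in s.
With the tool pointing down it reaches from about 425 to 800 mm from the base axis. Payload 8.3 kg.
Tool frame: the origin (TCP) lies at the very end of the fingers, on their centre line; the grasp point (between the pads) lies 19 mm behind it (manip.grip_point_offset is the distance from the TCP to the grasp point, in mm); x points along the fingers, y is the direction in which the jaws open and shut, and the axes are right-handed (so a half turn about x gives the same grasp; the last joint's range is limited). The gripper opens to 85 mm and grips with 20 to 120 N. Pads are 22 mm wide; open, the fingers measure 114 mm over their backs; the gripper's body (76 mm by 85 mm) begins 54 mm behind the grasp point. The pads swing forward as they close: fully open they stand 13 mm farther back than shut.
Start: joints at [1.219, 0.383, 0.016, 1.37, -0.006, 1.388, -0.046], TCP at [178.041, -599.084, 191.679] pointing down, gripper open.
Joint ranges: [-2.95, 2.95], [-0.25, 2.06], [-1.52, 1.56], [0.18, 2.33], [-1.44, 4.58], [0.02, 2.06], [-3.01, 3.01]. Speed limits (rad/s): [2.39, 2.39, 3.01, 3.01, 3.14, 3.14, 3.14].

### API

Orientations are given as a 3x3 rotation matrix whose columns are the frame's x, y, z axes.
In Python, from workcell import readout, vision, order, manip gives the robot as it stands. The module is installed in compiled form; this text tells all that it offers.
- The arm moves only by the tool apply_moves, never from a script. Its argument "plan" is a list of rows, each a list of 6 numbers: the shift along the world's x, y, z in mm, then the turn, a rotation vector about the world's x, y, z in rad. In form: [[x, y, z, wx, wy, wz], ...]. A call has 1 to 8 rows; each row shifts and turns the commanded pose from where the row before left it; what a row does not reach is not made up. A row lasts 1/12 s, in which the tool goes at most 41.7 mm and 7.16 degrees, less where a joint would pass 70% of its speed; a pose out of reach is approached as far as the arm can. A call is refused whole if a number of a shift passes 41.7 or a number of a turn 0.125, either way. A call with a gripper value outside its range is refused whole. "claw" is the opening, from 0 (shut) to 1 (fully open), set as the call begins (left out, the last holds). The fingers move at their own pace and stop on an object; "newtons" is the grip in N (left out, the last holds). Time passes only in rows, so rows that do not move let the fingers close. It gives the time, the measured TCP pose, the force and the opening at its end, in the units of the state.
- readout.observe(): the state, without advancing time (a new reading comes with each control period).
- vision.get_image(name): name is "scene" or "side" or "wrist"; returns (picture, depth): 480x640x3 uint8, red, green, blue; 480x640 float32, mm along the optical axis (not along the pixel's ray), 0 where there is no reading.
- vision.calibration(name): a dict with "fx", "fy", "cx", "cy" (pixels), "R" (3x3) and "t" (3): a world point X has camera coordinates R X + t; the wrist camera has in their place "hand_eye" (4x4, takes a point from camera to tool coordinates, whose origin is the TCP and whose axes are the tool frame's). Camera axes: x right, y down, z forward; pixel columns grow to the right and rows downward; lengths in mm; the calibration is good to about 2 mm. The wrist camera is an equidistant fisheye: a pixel r from the principal point sees the ray r / f radians off the axis. A picture is of the moment at which its call begins: read the wrist's pose just before it. calibration takes no time and is no camera call.
- order.close_job(): hands the job in, once; it reports no verdict.
The state is a dict: "clock": time; "q": joint angles; "joint_vel": joint speeds; "joint_torque": joint torques, N m; "tcp_pos": TCP position; "ee_rot": TCP orientation; "wrist_force": force on the tool from outside, world axes, zero at the start; "moment": the same for the moment, N m; "finger_gap": opening from 0.0 (shut) to 1.0 (fully open).
Only numpy, scipy, OpenCV 4.12 (cv2) and the standard library are available. Lean on these libraries where they do the work, as an engineer would, in place of code of your own. Each camera call takes 0.05 s, during which the arm holds its last target. There are 200 camera calls.

## Working session

There is one attempt and no reset: what is moved stays moved. The work goes in short steps, Python scripts to look and compute and a tool call to move; the robot and the scene stay as the last step left them, time stands still between calls to the robot, and variables do not carry over. Pictures are saved under pics/ and viewed, about 8 in all and at most 12, crops included, and the job is handed in when it is done.

Besides the shell and the picture viewer there is one more tool, called after "Request:" as name(argument=value, ...) on one line, values as JSON. apply_moves: Moves the arm, as the interface text tells. Its arguments: {"type":"object","properties":{"plan":{"type":"array"},"claw":{"type":"number"},"newtons":{"type":"number"}},"required":["plan"]}

```bash
mkdir -p pics; cat > h.py <<'E'
import numpy as np,cv2
from workcell import readout,vision,order,manip
def cast(name,u,v,z):
    c=vision.calibration(name);R=np.array(c['R']);t=np.array(c['t'])
    d=R.T@np.array([(u-c['cx'])/c['fx'],(v-c['cy'])/c['fy'],1]);o=-R.T@t
    return o+d*(z-o[2])/d[2]
def cloud(name,dep):
    c=vision.calibration(name);R=np.array(c['R']);t=np.array(c['t'])
    v,u=np.mgrid[:480,:640];P=np.stack([(u-c['cx'])/c['fx']*dep,(v-c['cy'])/c['fy']*dep,dep],-1)
    return (P-t)@R
def snap(name,fn):
    im,d=vision.get_image(name);cv2.imwrite('pics/%s.png'%fn,im[...,::-1]);np.save('pics/%s.npy'%fn,d);return im,d
def wray(u,v,pos,rot):
    c=vision.calibration('wrist');H=np.array(c['hand_eye']);a=(u-c['cx'])/c['fx'];b=(v-c['cy'])/c['fy'];r=np.hypot(a,b)
    d=np.array([a/r*np.sin(r),b/r*np.sin(r),np.cos(r)]) if r>1e-9 else np.array([0,0,1.])
    rot=np.array(rot);return rot@H[:3,3]+np.array(pos),rot@H[:3,:3]@d
def wcast(u,v,z,pos,rot):
    o,d=wray(u,v,pos,rot);return o+d*(z-o[2])/d[2]
E
python3 - <<'E'
from h import *
s=readout.observe();print(s);print(manip.grip_point_offset)
a,_=snap('scene','a');b,_=snap('side','b')
for n in('scene','side'):
    c=vision.calibration(n);print(n,-np.array(c['R']).T@c['t'],c['fx'],np.array(c['R'])[2])
print(vision.calibration('wrist'))
E
```

```text
{'clock': 0.0, 'q': array([ 1.21911858,  0.38421147,  0.01638397,  1.37119601, -0.00630774,
        1.38821789, -0.04648673]), 'joint_vel': array([ 0.00025056, -0.00269418, -0.00038553, -0.00060891,  0.0013682 ,
        0.00175584,  0.00087105]), 'joint_torque': array([ 1.96463448e-04, -6.27583337e+01,  8.44227690e-01, -3.71816719e+01,
        1.65057764e-02,  1.39476353e-02,  9.12970904e-06]), 'tcp_pos': array([ 177.84439718, -598.53141542,  190.67672066]), 'ee_rot': array([[-5.96072317e-04,  2.84843535e-01, -9.58573839e-01],
       [ 1.89176423e-03, -9.58571973e-01, -2.84844157e-01],
       [-9.99998033e-01, -1.98318342e-03,  3.25214055e-05]]), 'wrist_force': array([-0.72928672,  0.28388352,  0.066448  ]), 'moment': array([-0.04800648,  0.07982666,  0.03618037]), 'finger_gap': 1.0008066465897654}
18.700000000000003
scene [1124.24194927  835.4654208   674.85406042] 483.0419342375152 [-0.51528897 -0.67182026 -0.53210414]
side [ 281.73244621  725.23872343 1000.95763805] 447.8286003584627 [ 0.23068564 -0.57241295 -0.78684659]
{'fx': 371.64829954431775, 'fy': 371.64829954431775, 'cx': 317.7438530834465, 'cy': 240.65019039955777, 'hand_eye': array([[ 1.78091669e-03, -2.68176760e-01,  9.63368078e-01,
        -1.81711871e+02],
       [ 9.99997513e-01, -8.15522909e-04, -2.07565166e-03,
         3.85193936e-02],
       [ 1.34229027e-03,  9.63369379e-01,  2.68174641e-01,
        -6.74565978e+01],
       [ 0.00000000e+00,  0.00000000e+00,  0.00000000e+00,
         1.00000000e+00]])}
```

View pics/a.png

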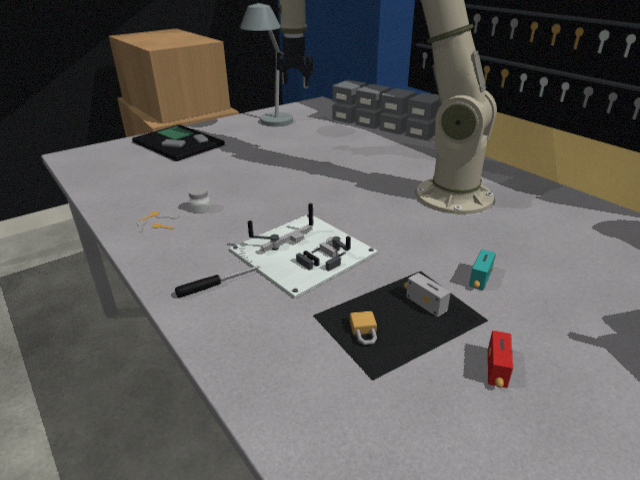

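View pics/b.png

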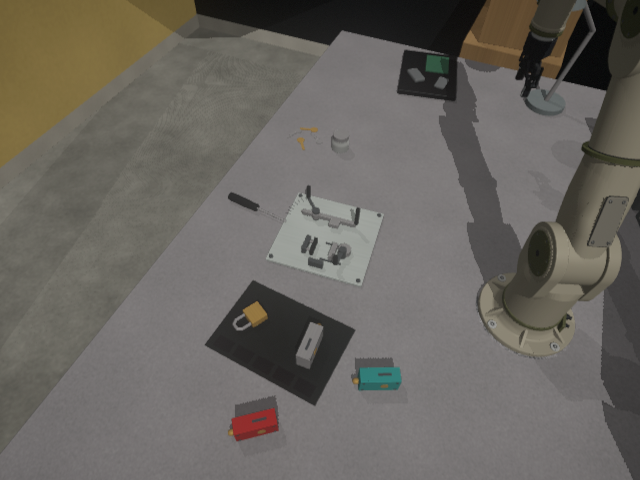

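```bash
python3 - <<'E'
from h import *
for n,f in(('side','b'),('scene','a')):
    im=cv2.imread(f'pics/{f}.png').astype(int);d=np.load(f'pics/{f}.npy');P=cloud(n,d)
    X,Y,Z=P[...,0],P[...,1],P[...,2]
    print(n,'bench z',np.median(Z[(abs(X-600)<300)&(abs(Y)<300)&(d>0)]))
    mn=im.min(-1);sat=im.max(-1)-mn
    reg={'side':(180,295,260,390),'scene':(205,300,225,385)}[n]
    m=np.zeros(im.shape[:2],bool);m[reg[0]:reg[1],reg[2]:reg[3]]=1
    print(np.percentile(mn[m],[50,90]))
    pm=(m&(mn>150)).astype(np.uint8)
    k,l,st,ce=cv2.connectedComponentsWithStats(pm);i=1+np.argmax(st[1:,4]);ys,xs=np.where(l==i)
    W=np.array([cast(n,u,v,10)[:2] for u,v in zip(xs,ys)],np.float32);print('plate',len(W),cv2.minAreaRect(W));print(cv2.boxPoints(cv2.minAreaRect(W)))
    # lock: points z 48-56 in the area
    reg={'side':(315,372,290,330),'scene':(265,320,400,455)}[n]
    m=np.zeros(im.shape[:2],bool);m[reg[0]:reg[1],reg[2]:reg[3]]=1
    mt=m&(abs(Z-52)<5);W=P[mt][:,:2].astype(np.float32);print('lock',len(W),cv2.minAreaRect(W));print(cv2.boxPoints(cv2.minAreaRect(W)), Z[mt].mean())
    c=cv2.resize(im[reg[0]-10:reg[1]+10,reg[2]-10:reg[3]+10].astype(np.uint8),None,fx=5,fy=5,interpolation=2)
    r2={'side':(180,295,260,390),'scene':(200,300,225,385)}[n]
    e=cv2.resize(im[r2[0]:r2[1],r2[2]:r2[3]].astype(np.uint8),None,fx=3.5,fy=3.5,interpolation=2)
    o=np.zeros((max(c.shape[0],e.shape[0]),c.shape[1]+e.shape[1],3),np.uint8);o[:c.shape[0],:c.shape[1]]=c;o[:e.shape[0],c.shape[1]:]=e
    if n=='side': o1=o
o=np.zeros((o1.shape[0]+o.shape[0],max(o.shape[1],o1.shape[1]),3),np.uint8) if 0 else o
h=np.vstack([cv2.copyMakeBorder(x,0,0,0,max(o.shape[1],o1.shape[1])-x.shape[1],0) for x in(o1,o)])
s=min(1,800/h.shape[1],600/h.shape[0]) if False else min(800/h.shape[1],600/h.shape[0]);cv2.imwrite('pics/c.png',cv2.resize(h,None,fx=s*.999,fy=s*.999));print(s,o1.shape,o.shape)
E
```

```text
side bench z 2.2107781220959124
[123. 156.]Traceback (most recent call last):
  File "<stdin>", line 12, in <module>
  File "h.py", line 4, in cast
    c=vision.calibration(name);R=np.array(c['R']);t=np.array(c['t'])
ValueError: time passes only in moves, steps and waits
```

```bash
sed -i "2a import functools\ncal=functools.lru_cache(None)(vision.calibration)" h.py; sed -i 's/c=vision.calibration(/c=cal(/' h.py
python3 - <<'E'
from h import *
tiles=[]
for n,f in(('side','b'),('scene','a')):
    im=cv2.imread(f'pics/{f}.png').astype(int);d=np.load(f'pics/{f}.npy');P=cloud(n,d)
    Z=P[...,2];mn=im.min(-1)
    reg={'side':(180,295,260,390),'scene':(205,300,225,385)}[n]
    m=np.zeros(im.shape[:2],bool);m[reg[0]:reg[1],reg[2]:reg[3]]=1
    t,_=cv2.threshold(mn[m].astype(np.uint8).reshape(-1,1),0,255,cv2.THRESH_OTSU);print(n,'otsu',t)
    pm=(m&(mn>max(t,145 if n=='side' else t))).astype(np.uint8)
    pm=cv2.morphologyEx(pm,cv2.MORPH_OPEN,np.ones((2,2),np.uint8))
    k,l,st,ce=cv2.connectedComponentsWithStats(pm);i=1+np.argmax(st[1:,4]);ys,xs=np.where(l==i)
    W=np.array([cast(n,u,v,10)[:2] for u,v in zip(xs,ys)],np.float32);r=cv2.minAreaRect(W);print('plate',len(W),r);print(cv2.boxPoints(r))
    reg={'side':(315,372,290,330),'scene':(265,320,400,455)}[n]
    m=np.zeros(im.shape[:2],bool);m[reg[0]:reg[1],reg[2]:reg[3]]=1
    mt=m&(abs(Z-52)<5);W=P[mt][:,:2].astype(np.float32);r=cv2.minAreaRect(W);print('lock',len(W),r);print(cv2.boxPoints(r), Z[mt].mean())
    for q,s in((reg,300),({'side':(180,295,260,390),'scene':(200,300,225,385)}[n],500)):
        c=im[q[0]:q[1],q[2]:q[3]].astype(np.uint8);k=min(s/c.shape[1],300/c.shape[0]);c=cv2.resize(c,None,fx=k,fy=k,interpolation=2)[:300,:s];print('scale',k)
        tiles.append(cv2.copyMakeBorder(c,0,300-c.shape[0],0,s-c.shape[1],0))
cv2.imwrite('pics/c.png',np.vstack([np.hstack(tiles[:2]),np.hstack(tiles[2:])]))
E
```

```text
side otsu 134.0
plate 4299 ((550.6035766601562, -20.28240966796875), (267.0697021484375, 260.5539855957031), 4.969919681549072)
[[ 406.28452   97.93629]
 [ 428.85703 -161.63808]
 [ 694.9226  -138.5011 ]
 [ 672.3501   121.07326]]
lock 457 ((460.9644775390625, 310.4327697753906), (35.126529693603516, 91.25520324707031), 2.082899332046509)
[[441.75446 355.39188]
 [445.07117 264.197  ]
 [480.1745  265.47366]
 [476.8578  356.66855]] 54.60840180582865
scale 5.2631578947368425
scale 2.608695652173913
scene otsu 111.0
plate 13306 ((547.2579956054688, -31.379669189453125), (435.4292297363281, 466.660888671875), 52.577842712402344)
[[ 2.2965025e+02 -6.2493256e+01]
 [ 6.0026282e+02 -3.4607513e+02]
 [ 8.6486572e+02 -2.6608276e-01]
 [ 4.9425317e+02  2.8331580e+02]]
lock 506 ((460.602783203125, 314.7789306640625), (36.34833908081055, 91.31067657470703), 2.479796886444092)
[[440.47028 359.60516]
 [444.42102 268.38   ]
 [480.7353  269.9527 ]
 [476.78455 361.17786]] 53.009297879000805
scale 5.454545454545454
scale 3.0
```

View pics/c.png

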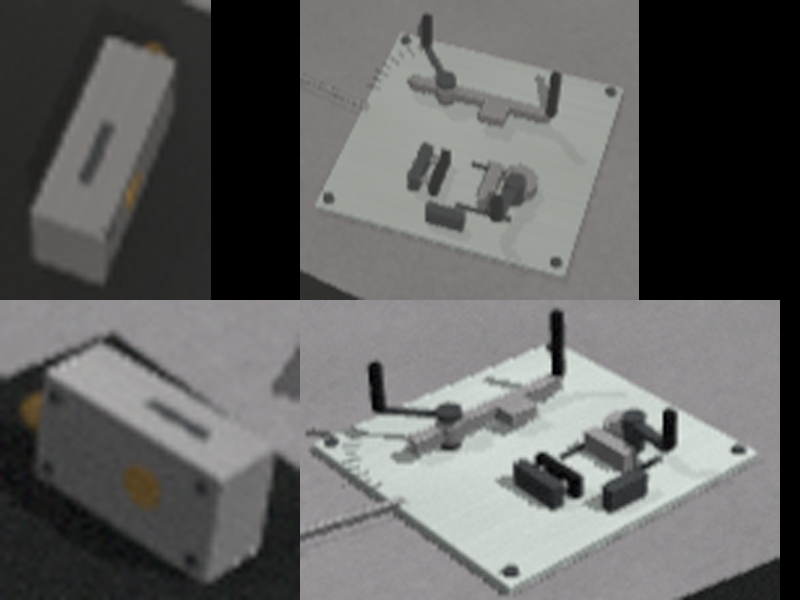

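Request:
apply_moves(plan=[[30,22,0,0,0,0.055],[30,22,0,0,0,0.055],[30,22,0,0,0,0.055],[30,22,0,0,0,0.055],[30,22,0,0,0,0.055],[30,22,0,0,0,0.055],[30,22,0,0,0,0.055],[30,22,0,0,0,0.055]])

```text
clock: 0.77
tcp_pos: [419.0, -421.6, 191.4]
ee_rot: [[-0.0, 0.668, -0.744], [0.0, -0.744, -0.668], [-1.0, -0.001, 0.0]]
wrist_force: [0.8, -0.6, -0.0]
finger_gap: 1.001
```

Request:
apply_moves(plan=[[15,38,0,0,0,0.055],[15,38,0,0,0,0.055],[15,38,0,0,0,0.055],[15,38,0,0,0,0.055],[15,38,0,0,0,0.055],[15,38,0,0,0,0.055],[15,38,0,0,0,0.055],[15,38,0,0,0,0.055]])

```text
clock: 1.43
tcp_pos: [538.1, -117.2, 191.5]
ee_rot: [[-0.0, 0.921, -0.389], [-0.0, -0.389, -0.921], [-1.0, -0.0, 0.0]]
wrist_force: [1.1, -0.5, 1.2]
finger_gap: 1.002
```

Request:
apply_moves(plan=[[1,16,0,0,0,0.055],[1,16,0,0,0,0.055],[1,16,0,0,0,0.055],[1,16,0,0,0,0.055],[1,16,0,0,0,0.055],[1,16,0,0,0,0.055],[0,16,0,0,0,0.055],[0,16,0,0,0,0.055]])

```text
clock: 2.1
tcp_pos: [544.0, 10.1, 191.7]
ee_rot: [[-0.0, 0.999, 0.043], [0.0, 0.043, -0.999], [-1.0, -0.0, -0.0]]
wrist_force: [-0.0, 0.0, 0.2]
finger_gap: 0.999
```

```bash
python3 - <<'E'
from h import *
s=readout.observe();print(s['clock'],s['tcp_pos'],s['ee_rot'],s['q'],s['joint_vel'].round(2))
im,d=snap('wrist','w1');np.savez('pics/w1p.npz',p=s['tcp_pos'],r=s['ee_rot'])
E
```

```text
2.1 [543.99771309  10.073818   191.6964775 ] [[-2.87820756e-05  9.99088343e-01  4.26905339e-02]
 [ 2.72872257e-06  4.26905340e-02 -9.99088344e-01]
 [-1.00000000e+00 -2.86393456e-05 -3.95495709e-06]] [ 0.40015031  0.25701532 -0.57491996  1.57422937  0.14205479  1.35244385
 -0.14790537] [-0.2   0.03 -0.2  -0.01  0.06  0.01  0.26]
```

View pics/w1.png

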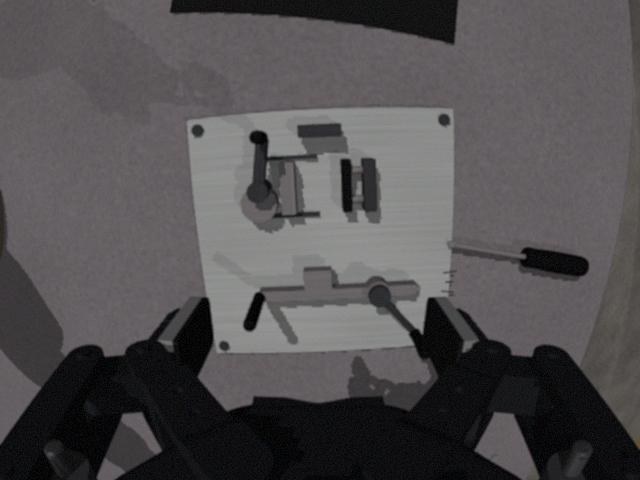

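```bash
python3 - <<'E'
from h import *
z=np.load('pics/w1p.npz');p,r=z['p'],z['r'];im=cv2.imread('pics/w1.png');mn=im.min(-1)
m=mn.copy();m[:95]=0;m[355:]=0;m[:,:180]=0;m[:,470:]=0
pm=(m>125).astype(np.uint8);pm=cv2.morphologyEx(pm,cv2.MORPH_OPEN,np.ones((3,3)))
k,l,st,ce=cv2.connectedComponentsWithStats(pm);i=1+np.argmax(st[1:,4]);print(st[i])
c,_=cv2.findContours((l==i).astype(np.uint8),0,1);W=np.array([wcast(u,v,10,p,r)[:2] for u,v in max(c,key=len)[:,0]],np.float32)
rr=cv2.minAreaRect(W);print(rr);print(cv2.boxPoints(rr))
for n,u,v,h in(('cTL',187,121,10),('cTR',453,109,10),('cBL',217,353,10),('holeTL',197,131,10),('holeTR',444,120,10),('holeBL',224,346,10),('campost top',258,137,72),('stopL',298,127,32),('stopR',340,124,32),('leverposttop',249,324,95),('leverpostbot',261,296,33),('pin',379,294,45),('spindle',259,188,45),('ptrbot',424,338,43),('jawL',290,162,30),('pad',352,160,30)):
    print(n,wcast(u,v,h,p,r)[:2].round(1))
E
```

```text
[  188   108   266   245 43273]
((552.54541015625, -21.67376708984375), (266.6392822265625, 261.6341857910156), 4.9421892166137695)
[[ 408.45148   97.17141]
 [ 430.9914  -163.49007]
 [ 696.63934 -140.51895]
 [ 674.0994   120.14253]]
cTL [408.7  96.2]
cTR [674.8 119.9]
cBL [ 431.8 -165. ]
holeTL [419.7  85.7]
holeTR [665.7 107.5]
holeBL [ 441.2 -154.2]
campost top [492.3  79.2]
stopL [522.2  89.3]
stopR [560.1  93.7]
leverposttop [488.1 -75.5]
leverpostbot [489.8 -76.5]
pin [606.  -64.3]
spindle [489.8  33.7]
ptrbot [ 660.5 -115.2]
jawL [515.9  56.8]
pad [572.9  61.1]
```

Request:
apply_moves(plan=[[-10,38,0,0,0,0],[-10,38,0,0,0,0],[-10,38,0,0,0,0],[-10,38,0,0,0,0],[-10,38,0,0,0,0],[-10,38,0,0,0,0],[-11,38,0,0,0,0],[-11,38,0,0,0,0]])

```text
clock: 2.82
tcp_pos: [461.1, 314.9, 191.9]
ee_rot: [[0.0, 0.999, 0.039], [0.0, 0.039, -0.999], [-1.0, 0.0, -0.0]]
wrist_force: [1.0, -0.1, 0.6]
finger_gap: 0.999
```

Request:
apply_moves(plan=[[0,0,-30,0,0,0],[0,0,-20,0,0,0],[0,0,0,0,0,0]])

```text
clock: 3.07
tcp_pos: [459.4, 312.4, 137.6]
ee_rot: [[-0.006, 0.999, 0.042], [-0.003, 0.042, -0.999], [-1.0, -0.006, 0.003]]
wrist_force: [-0.1, -1.2, 0.4]
finger_gap: 0.997
```

```bash
python3 - <<'E'
from h import *
s=readout.observe();p,r=s['tcp_pos'],s['ee_rot'];print(s['clock'],p,r[:,1],s['wrist_force'])
im,d=snap('wrist','w2');np.savez('pics/w2p.npz',p=p,r=r)
o=np.array([461,312.5,52])
c=cal('wrist');H=np.array(c['hand_eye'])
# depth cloud
v,u=np.mgrid[:480,:640];a=(u-c['cx'])/c['fx'];b=(v-c['cy'])/c['fy'];q=np.hypot(a,b)+1e-9
P=np.stack([a/q*np.tan(q)*d,b/q*np.tan(q)*d,d],-1);P=(P@H[:3,:3].T+H[:3,3])@r.T+p
m=(abs(P[...,2]-53)<5)&(abs(P[...,0]-461)<40)&(abs(P[...,1]-312)<75)&(d>0)
W=P[m][:,:2].astype(np.float32);rr=cv2.minAreaRect(W);print(m.sum(),np.median(P[m][:,2]),rr);print(np.where(m.any(1))[0][[0,-1]],np.where(m.any(0))[0][[0,-1]])
m0=(abs(P[...,2])<8)&(d>0);print('bench/mat z',np.median(P[m0][:,2]))
E
```

```text
3.0667 [459.40037609 312.36747623 137.55239692] [ 0.99912138  0.04150927 -0.00578382] [-0.1441984  -1.18552107  0.38158243]
5357 54.3104199079053 ((458.2724609375, 311.91455078125), (35.15435791015625, 89.90804290771484), 1.9616533517837524)
[172 289] [294 342]
bench/mat z -0.24451945209170844
```

View pics/w2.png

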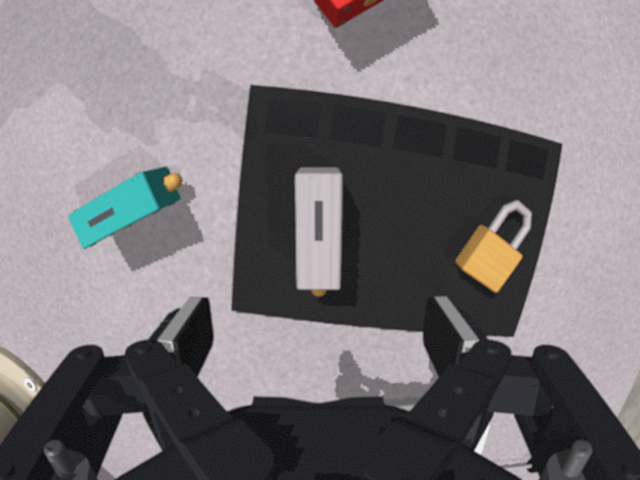

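Request:
apply_moves(plan=[[-2,-1,-35,0,0,0],[0,0,-35,0,0,0],[0,0,-30,0,0,0],[0,0,-10,0,0,0],[0,0,0,0,0,0],[0,0,0,0,0,0]])

```text
clock: 3.62
tcp_pos: [461.0, 312.4, 33.4]
ee_rot: [[0.001, 0.999, 0.038], [0.001, 0.038, -0.999], [-1.0, 0.001, -0.001]]
wrist_force: [-0.8, 0.6, -0.1]
finger_gap: 0.996
```

Request:
apply_moves(plan=[[0,0,0,0,0,0],[0,0,0,0,0,0],[0,0,0,0,0,0],[0,0,0,0,0,0],[0,0,0,0,0,0],[0,0,0,0,0,0],[0,0,0,0,0,0],[0,0,0,0,0,0]], claw=0, newtons=60)

```text
clock: 4.28
tcp_pos: [460.0, 311.9, 31.7]
ee_rot: [[-0.0, 0.999, 0.038], [0.0, 0.038, -0.999], [-1.0, -0.0, -0.0]]
wrist_force: [-0.2, 0.7, 0.9]
finger_gap: 0.001
```

```bash
python3 - <<'E'
from h import *
s=readout.observe();print(s['finger_gap'],s['tcp_pos'])
im,d=snap('wrist','w3');a,_=vision.get_image('side')
c=cv2.resize(a[290:420,200:400],None,fx=2,fy=2,interpolation=2)[...,::-1]
o=np.zeros((480,800,3),np.uint8);o[:,:400]=cv2.resize(im[...,::-1][:, :],(400,300)).repeat(1,0).shape and 0
o[:300,:400]=cv2.resize(im[...,::-1],(400,300));o[:260,400:]=c;cv2.imwrite('pics/d.png',o[:300])
E
```

```text
0.000908522638019721 [459.99489967 311.88937825  31.66713089]
```

View pics/d.png

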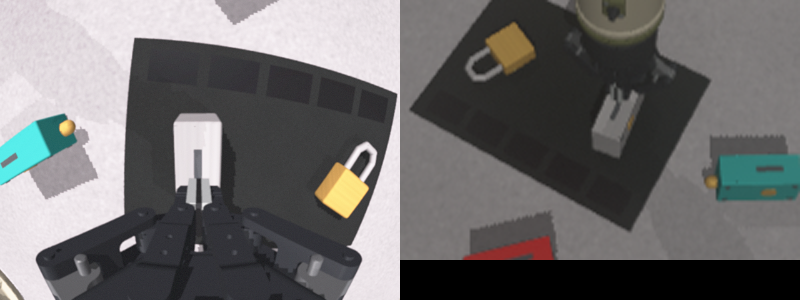

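```bash
python3 - <<'E'
from h import *
im=cv2.imread('pics/w3.png');d=np.load('pics/w3.npy')
cv2.imwrite('pics/e.png',cv2.resize(im[160:360,230:410],None,fx=3,fy=3,interpolation=2))
s=readout.observe();p,r=s['tcp_pos'],s['ee_rot'];c=cal('wrist');H=np.array(c['hand_eye'])
v,u=np.mgrid[:480,:640];a=(u-c['cx'])/c['fx'];b=(v-c['cy'])/c['fy'];q=np.hypot(a,b)+1e-9
P=np.stack([a/q*np.tan(q)*d,b/q*np.tan(q)*d,d],-1);P=(P@H[:3,:3].T+H[:3,3])@r.T+p
for x in (300,310,318,330):
    print(x,[(int(y),P[y,x].round(0).astype(int).tolist()) for y in (185,210,250,275,290,300,310,330)])
E
```

```text
300 [(185, [448, 356, 20]), (210, [450, 349, 55]), (250, [451, 331, 55]), (275, [451, 318, 53]), (290, [451, 312, 54]), (300, [452, 322, 89]), (310, [453, 323, 98]), (330, [453, 324, 114])]
310 [(185, [454, 356, 20]), (210, [455, 349, 54]), (250, [455, 331, 54]), (275, [455, 319, 53]), (290, [456, 323, 80]), (300, [456, 323, 91]), (310, [456, 323, 98]), (330, [456, 324, 113])]
318 [(185, [458, 356, 20]), (210, [458, 350, 54]), (250, [459, 332, 56]), (275, [459, 320, 55]), (290, [459, 323, 79]), (300, [459, 323, 90]), (310, [459, 323, 98]), (330, [459, 321, 109])]
330 [(185, [464, 357, 21]), (210, [463, 350, 54]), (250, [464, 332, 55]), (275, [465, 320, 55]), (290, [464, 323, 80]), (300, [463, 323, 89]), (310, [463, 323, 98]), (330, [463, 324, 113])]
```

View pics/e.png

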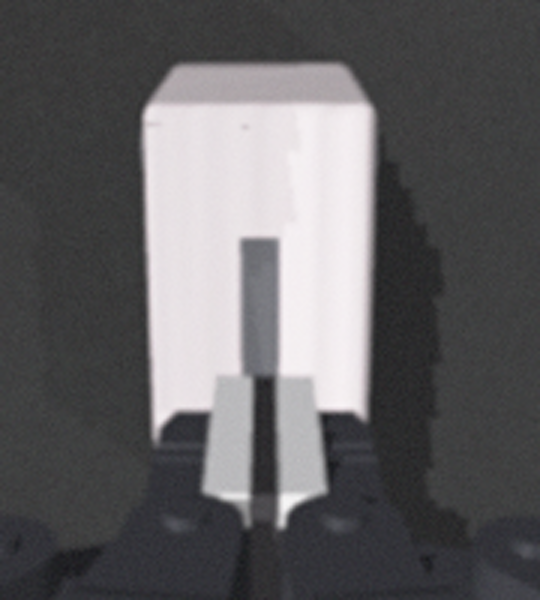

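```bash
python3 - <<'E'
from h import *
for n in('scene','side'):
    im,d=snap(n,'f_'+n);P=cloud(n,d)
    m=(abs(P[...,0]-460)<60)&(abs(P[...,1]-312)<20)&(d>0)&(P[...,2]>30)
    Z=P[m];dark=im[m].max(-1)
    for lo in range(35,170,10):
        k=(Z[:,2]>=lo)&(Z[:,2]<lo+10)
        if k.sum(): print(n,lo,k.sum(),Z[k][:,0].min().round(),Z[k][:,0].max().round(),Z[k][:,1].min().round(),Z[k][:,1].max().round(),dark[k].mean().round())
    x=im[...,::-1]
    q=(200,330,370,500) if n=='scene' else (260,390,250,380)
    cv2.imwrite(f'pics/g_{n}.png',cv2.resize(x[q[0]:q[1],q[2]:q[3]],(400,400),interpolation=2))
cv2.imwrite('pics/g.png',np.hstack([cv2.imread('pics/g_scene.png'),cv2.imread('pics/g_side.png')]))
E
```

```text
scene 35 60 472.0 479.0 292.0 331.0 76.0
scene 45 197 442.0 478.0 292.0 332.0 121.0
scene 55 19 450.0 475.0 296.0 327.0 135.0
scene 65 12 454.0 468.0 305.0 324.0 113.0
scene 75 45 445.0 475.0 309.0 327.0 76.0
scene 85 52 446.0 476.0 308.0 326.0 57.0
scene 95 49 445.0 475.0 309.0 327.0 62.0
scene 105 31 433.0 473.0 319.0 328.0 67.0
scene 115 110 423.0 495.0 303.0 330.0 41.0
scene 125 88 414.0 504.0 305.0 330.0 36.0
scene 135 144 409.0 512.0 305.0 332.0 32.0
scene 145 129 404.0 520.0 304.0 332.0 32.0
scene 155 184 402.0 520.0 304.0 332.0 42.0
scene 165 124 424.0 520.0 310.0 332.0 40.0
side 35 13 443.0 445.0 293.0 330.0 94.0
side 45 67 443.0 478.0 294.0 332.0 108.0
side 55 100 444.0 476.0 296.0 332.0 108.0
side 75 21 449.0 474.0 307.0 322.0 68.0
side 85 24 448.0 474.0 310.0 323.0 64.0
side 95 18 448.0 474.0 315.0 323.0 65.0
side 105 22 446.0 467.0 314.0 323.0 57.0
side 115 56 429.0 495.0 308.0 326.0 40.0
side 125 103 421.0 504.0 302.0 325.0 40.0
side 135 83 413.0 510.0 303.0 329.0 40.0
side 145 72 404.0 515.0 310.0 329.0 42.0
side 155 137 400.0 518.0 297.0 330.0 51.0
side 165 130 401.0 520.0 297.0 331.0 57.0
```

View pics/g.png

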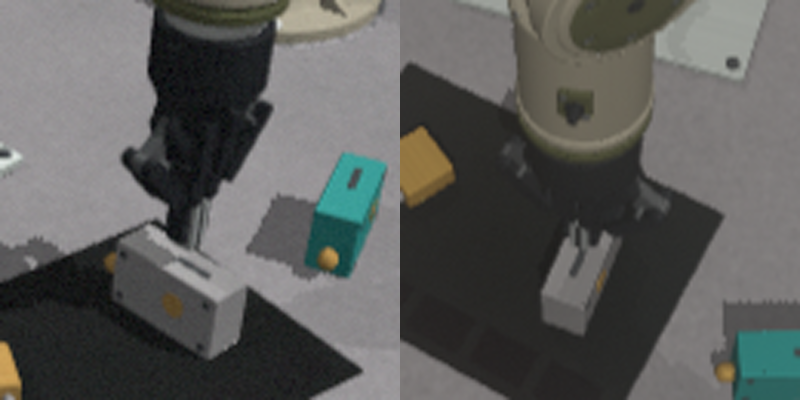

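The three cameras agree that the fingertips end at about z 75, roughly 44 mm short of the reported TCP (31.7), so the fingers closed above the case. I'll allow for that offset from here on, reopen and go lower.

Request:
apply_moves(plan=[[0,0,0,0,0,0],[0,0,0,0,0,0],[0,0,0,0,0,0],[0,0,0,0,0,0],[0,0,0,0,0,0],[0,0,0,0,0,0]], claw=1)

```text
clock: 4.98
tcp_pos: [460.1, 311.9, 31.7]
ee_rot: [[-0.0, 0.999, 0.038], [0.0, 0.038, -0.999], [-1.0, -0.0, -0.0]]
wrist_force: [0.4, 0.3, -0.0]
finger_gap: 0.851
```

Request:
apply_moves(plan=[[0,0,-15,0,0,0],[0,0,-15,0,0,0],[0,0,-12,0,0,0],[0,0,-6,0,0,0],[0,0,0,0,0,0]])

```text
clock: 5.4
tcp_pos: [459.1, 311.2, -17.9]
ee_rot: [[-0.002, 0.999, 0.038], [-0.001, 0.038, -0.999], [-1.0, -0.003, 0.001]]
wrist_force: [0.2, -0.8, -0.2]
finger_gap: 1.0
```

Request:
apply_moves(plan=[[0,0,0,0,0,0],[0,0,0,0,0,0],[0,0,0,0,0,0],[0,0,0,0,0,0],[0,0,0,0,0,0],[0,0,0,0,0,0]], claw=0, newtons=60)

```text
clock: 5.9
tcp_pos: [460.5, 312.3, -15.5]
ee_rot: [[0.001, 0.999, 0.038], [0.001, 0.038, -0.999], [-1.0, 0.001, -0.001]]
wrist_force: [0.2, -0.3, 6.3]
finger_gap: 0.392
```

```bash
cat >> h.py <<'E'
def wcloud(d,p,r):
    c=cal('wrist');H=np.array(c['hand_eye']);v,u=np.mgrid[:480,:640];a=(u-c['cx'])/c['fx'];b=(v-c['cy'])/c['fy'];q=np.hypot(a,b)+1e-9
    P=np.stack([a/q*np.tan(q)*d,b/q*np.tan(q)*d,d],-1);return (P@H[:3,:3].T+H[:3,3])@np.array(r).T+p
E
python3 - <<'E'
from h import *
s=readout.observe();print(s['finger_gap'],s['tcp_pos'],s['wrist_force'],s['ee_rot'][:,1])
im,d=snap('wrist','w4');P=wcloud(d,s['tcp_pos'],s['ee_rot'])
for x in (295,318,340): print(x,[(y,P[y,x].round(0).astype(int).tolist()) for y in range(170,320,12)])
E
```

```text
0.3915232342055323 [460.49350563 312.33106349 -15.52580263] [ 0.24302611 -0.27032096  6.32078182] [0.99927756 0.03798944 0.00108035]
295 [(170, [448, 367, 2]), (182, [448, 361, 3]), (194, [448, 356, 6]), (206, [450, 356, 36]), (218, [451, 356, 54]), (230, [451, 352, 54]), (242, [451, 348, 54]), (254, [451, 345, 55]), (266, [451, 340, 54]), (278, [452, 337, 55]), (290, [452, 332, 55]), (302, [452, 328, 55]), (314, [452, 324, 55])]
318 [(170, [458, 367, 2]), (182, [458, 362, 4]), (194, [458, 357, 6]), (206, [458, 357, 35]), (218, [458, 356, 53]), (230, [458, 353, 55]), (242, [458, 348, 53]), (254, [459, 345, 54]), (266, [459, 341, 55]), (278, [459, 337, 55]), (290, [459, 333, 55]), (302, [459, 328, 54]), (314, [459, 324, 54])]
340 [(170, [468, 367, 3]), (182, [468, 362, 2]), (194, [468, 357, 6]), (206, [466, 357, 35]), (218, [465, 356, 53]), (230, [465, 353, 55]), (242, [465, 349, 54]), (254, [466, 345, 54]), (266, [466, 341, 54]), (278, [466, 337, 54]), (290, [466, 333, 54]), (302, [467, 328, 54]), (314, [467, 324, 55])]
```

Request:
apply_moves(plan=[[0,0,20,0,0,0],[0,0,30,0,0,0],[0,0,30,0,0,0],[0,0,20,0,0,0]])

```text
clock: 6.28
tcp_pos: [460.0, 312.1, 85.5]
ee_rot: [[0.0, 0.999, 0.038], [0.0, 0.038, -0.999], [-1.0, 0.0, -0.0]]
wrist_force: [0.3, 0.4, -4.7]
finger_gap: 0.387
```

Request:
apply_moves(plan=[[10,-34,0,0,0,0.006],[10,-35,0,0,0,0.006],[11,-35,0,0,0,0.006],[11,-35,0,0,0,0.006],[11,-35,0,0,0,0.006],[11,-35,0,0,0,0.006],[11,-35,0,0,0,0.006],[10,-35,0,0,0,0.006]])

```text
clock: 6.95
tcp_pos: [544.5, 30.8, 82.9]
ee_rot: [[-0.002, 0.996, 0.086], [-0.0, 0.086, -0.996], [-1.0, -0.002, 0.0]]
wrist_force: [-0.2, 0.9, -4.6]
finger_gap: 0.385
```

Request:
apply_moves(plan=[[0,0,-20,0,0,0],[0,0,-20,0,0,0],[0,0,0,0,0,0],[0,0,0,0,0,0]])

```text
clock: 7.28
tcp_pos: [543.2, 33.0, 42.3]
ee_rot: [[-0.004, 0.996, 0.086], [0.0, 0.086, -0.996], [-1.0, -0.004, -0.001]]
wrist_force: [0.8, 0.2, -3.8]
finger_gap: 0.389
```

```bash
python3 - <<'E'
from h import *
s=readout.observe();p,r=s['tcp_pos'],s['ee_rot'];print(s['clock'],s['finger_gap'],p,s['wrist_force'],r[:,1])
im,d=snap('wrist','w5');np.savez('pics/w5p.npz',p=p,r=r)
cv2.imwrite('pics/w5c.png',cv2.resize(im[60:400,120:540,::-1],None,fx=1.75,fy=1.75,interpolation=2))
E
```

```text
7.2833 0.389197318599868 [543.19306223  33.01416195  42.32157648] [ 0.76753961  0.22393258 -3.80537986] [ 0.9962516   0.08640127 -0.00419135]
```

View pics/w5c.png

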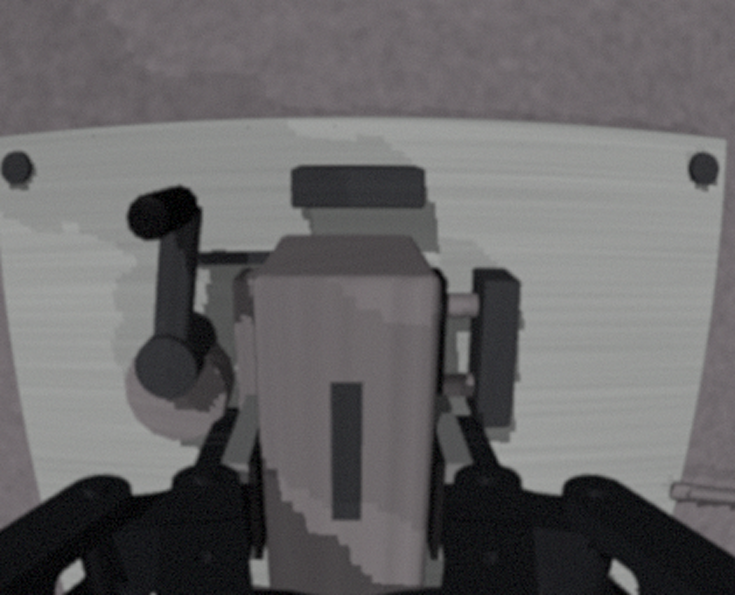

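```bash
python3 - <<'E'
from h import *
z=np.load('pics/w5p.npz');p,r=z['p'],z['r'];d=np.load('pics/w5.npy');P=wcloud(d,p,r)
th=np.deg2rad(4.95);R=np.array([[np.cos(th),-np.sin(th)],[np.sin(th),np.cos(th)]]);O=np.array([543,35.5])
J=lambda w:(R.T@(w[:2]-O)).round(1)
for n,x,y,h in(('stop faceL',293,207,32),('stop faceR',425,207,32),('stop backL',293,168,32),('holeL',17,168,10),('holeR',703,167,10),('plate edge',358,118,10),('jaw left top far',241,283,30),('padblock L far',474,270,30),('padblock R',519,281,30),('pad R edge far',445,270,30),('campost top',148,217,72),('spindle',165,367,45),('lock L back top',256,274,100),('lock R',436,274,100),('lockbotL',284,237,61),('lockbotR',412,237,61)):
    u,v=120+x/1.75,60+y/1.75;print(n,J(wcast(u,v,h,p,r)),'depthpt',P[int(v)+(2 if h!=32 else -3),int(u)].round(0))
print('tcp',J(p))
E
```

```text
stop faceL [-16.4  45.8] depthpt [522.  81.  31.]
stop faceR [22.8 45.8] depthpt [564.  83.   9.]
stop backL [-16.2  57.4] depthpt [520.  92.  10.]
holeL [-118.2   61.1] depthpt [420.  85.  12.]
holeR [128.3  62.1] depthpt [663. 107.  13.]
plate edge [ 3.2 72.8] depthpt [540. 107.   9.]
jaw left top far [-33.1  22.3] depthpt [508.  54.  30.]
padblock L far [38.7 26.4] depthpt [583.  61.  12.]
padblock R [53.3 23. ] depthpt [593.  63.  32.]
pad R edge far [29.6 26.3] depthpt [574.  59.  10.]
campost top [-48.5  48.2] depthpt [490.  79.  73.]
spindle [-55.1  -0. ] depthpt [487.  29.  42.]
lock L back top [-18.1  39.6] depthpt [523.  75. 110.]
lock R [17.2 39.6] depthpt [555.  78. 111.]
lockbotL [-16.3  41.1] depthpt [524.  76.  71.]
lockbotR [16.2 41.1] depthpt [555.  78.  67.]
tcp [-0.  -2.5]
```

Request:
apply_moves(plan=[[0,0,-15,0,0,0],[0,0,-15,0,0,0],[0,0,-12,0,0,0],[0,0,-6,0,0,0],[0,0,0,0,0,0],[0,0,0,0,0,0],[0,0,0,0,0,0]])

```text
clock: 7.92
tcp_pos: [545.8, 33.2, -3.4]
ee_rot: [[0.001, 0.996, 0.086], [0.0, 0.086, -0.996], [-1.0, 0.001, -0.0]]
wrist_force: [0.2, -0.9, -5.4]
finger_gap: 0.39
```

Request:
apply_moves(plan=[[0,0,-1,0,0,0],[0,0,-1,0,0,0],[0,0,-1,0,0,0],[0,0,0,0,0,0],[0,0,0,0,0,0]])

```text
clock: 8.33
tcp_pos: [545.0, 32.9, -7.3]
ee_rot: [[-0.0, 0.996, 0.086], [-0.0, 0.086, -0.996], [-1.0, -0.0, -0.0]]
wrist_force: [0.2, -0.9, -5.5]
finger_gap: 0.386
```

Request:
apply_moves(plan=[[0,0,-0.7,0,0,0],[0,0,-0.7,0,0,0],[0,0,0,0,0,0]])

```text
clock: 8.58
tcp_pos: [545.1, 32.9, -8.5]
ee_rot: [[0.0, 0.996, 0.086], [-0.0, 0.086, -0.996], [-1.0, 0.0, 0.0]]
wrist_force: [-1.3, 1.0, -2.1]
finger_gap: 0.386
```

Request:
apply_moves(plan=[[0,0,-0.7,0,0,0],[0,0,0,0,0,0],[0,0,0,0,0,0]])

```text
clock: 8.83
tcp_pos: [545.2, 32.9, -8.5]
ee_rot: [[0.0, 0.996, 0.086], [-0.0, 0.086, -0.996], [-1.0, 0.0, 0.0]]
wrist_force: [-4.3, -1.4, 6.1]
finger_gap: 0.387
```

Request:
apply_moves(plan=[[0,0,-0.7,0,0,0],[0,0,0,0,0,0],[0,0,0,0,0,0]])

```text
clock: 9.08
tcp_pos: [545.2, 32.8, -8.6]
ee_rot: [[0.0, 0.996, 0.086], [-0.001, 0.086, -0.996], [-1.0, 0.0, 0.001]]
wrist_force: [-7.0, -0.7, 14.2]
finger_gap: 0.387
```

Request:
apply_moves(plan=[[0,0,1.6,0,0,0],[-0.1,1,0,0,0,0],[-0.1,1,0,0,0,0],[0,0,0,0,0,0],[0,0,0,0,0,0]])

```text
clock: 9.5
tcp_pos: [545.1, 34.8, -8.5]
ee_rot: [[0.0, 0.996, 0.086], [0.0, 0.086, -0.996], [-1.0, 0.0, 0.0]]
wrist_force: [0.9, -1.1, -1.7]
finger_gap: 0.393
```

Request:
apply_moves(plan=[[-0.1,0.7,0,0,0,0],[0,0,0,0,0,0],[0,0,0,0,0,0]])

```text
clock: 9.75
tcp_pos: [544.9, 35.6, -8.5]
ee_rot: [[0.0, 0.996, 0.086], [0.0, 0.086, -0.996], [-1.0, 0.0, -0.0]]
wrist_force: [1.1, -1.2, -2.0]
finger_gap: 0.388
```

Request:
apply_moves(plan=[[0,0.7,0,0,0,0],[0,0,0,0,0,0],[0,0,0,0,0,0]])

```text
clock: 10.0
tcp_pos: [544.8, 36.4, -8.5]
ee_rot: [[0.0, 0.996, 0.086], [0.0, 0.086, -0.996], [-1.0, 0.0, -0.0]]
wrist_force: [0.7, -0.6, -1.7]
finger_gap: 0.39
```

Request:
apply_moves(plan=[[-0.1,0.7,0,0,0,0],[0,0,0,0,0,0],[0,0,0,0,0,0]])

```text
clock: 10.25
tcp_pos: [544.8, 36.6, -8.5]
ee_rot: [[0.0, 0.996, 0.086], [-0.0, 0.086, -0.996], [-1.0, 0.0, 0.0]]
wrist_force: [0.5, -4.2, -1.0]
finger_gap: 0.39
```

Request:
apply_moves(plan=[[0,-0.9,0,0,0,0],[0,0,0,0,0,0]])

```text
clock: 10.42
tcp_pos: [544.7, 36.6, -8.5]
ee_rot: [[0.0, 0.996, 0.086], [0.001, 0.086, -0.996], [-1.0, 0.0, -0.001]]
wrist_force: [0.4, -1.1, -1.6]
finger_gap: 0.389
```

Request:
apply_moves(plan=[[0,0,0,0,0,0],[0,0,0,0,0,0],[0,0,0,0,0,0],[0,0,15,0,0,0],[0,0,30,0,0,0],[0,0,30,0,0,0],[0,0,25,0,0,0]], claw=0.55)

```text
clock: 11.0
tcp_pos: [544.8, 36.7, 93.4]
ee_rot: [[0.001, 0.996, 0.087], [0.001, 0.087, -0.996], [-1.0, 0.001, -0.0]]
wrist_force: [0.9, 0.1, -0.4]
finger_gap: 0.551
```

Request:
apply_moves(plan=[[-4.2,3.3,0,0,0,-0.1208],[-4.2,3.3,0,0,0,-0.1208],[-4.2,3.3,0,0,0,-0.1208],[-4.2,3.3,0,0,0,-0.1208],[-4.2,3.3,0,0,0,-0.1208],[-4.2,3.3,0,0,0,-0.1208],[-4.2,3.3,0,0,0,-0.1208],[-4.2,3.3,0,0,0,-0.1208]])

```text
clock: 11.67
tcp_pos: [510.8, 63.0, 91.6]
ee_rot: [[0.0, 0.633, -0.774], [0.0, -0.774, -0.633], [-1.0, -0.0, -0.0]]
wrist_force: [0.4, -0.2, 0.1]
finger_gap: 0.551
```

Request:
apply_moves(plan=[[-4.2,3.3,0,0,0,-0.1208],[-4.2,3.3,0,0,0,-0.1208],[-4.2,3.3,0,0,0,-0.1208],[-4.2,3.3,0,0,0,-0.1208],[-4.2,3.3,0,0,0,-0.1208],[0,0,0,0,0,0],[0,0,0,0,0,0],[0,0,0,0,0,0]])

```text
clock: 12.33
tcp_pos: [490.2, 78.9, 91.6]
ee_rot: [[0.0, 0.091, -0.996], [-0.0, -0.996, -0.091], [-1.0, 0.0, -0.0]]
wrist_force: [0.8, 0.1, -0.1]
finger_gap: 0.553
```

```bash
cat >> h.py <<'E'
th=np.deg2rad(4.95);Rj=np.array([[np.cos(th),-np.sin(th)],[np.sin(th),np.cos(th)]]);O=np.array([543.3,34.0])
def Jw(w): return (np.asarray(w)[...,:2]-O)@Rj
def wj(j): return O+Rj@np.asarray(j,float)
E
python3 - <<'E'
from h import *
s=readout.observe();p,r=s['tcp_pos'],s['ee_rot'];print(s['clock'],s['finger_gap'],p,r[:,1],s['q'].round(2),s['wrist_force'])
im,d=snap('wrist','w6');np.savez('pics/w6p.npz',p=p,r=r);P=wcloud(d,p,r);J=Jw(P)
def blob(n,zl,zh,c,rad):
    m=(P[...,2]>zl)&(P[...,2]<zh)&(np.hypot(*(J-np.array(c)).transpose(2,0,1))<rad)&(d>0)
    print(n,m.sum(),J[m].mean(0).round(1) if m.any() else None, P[m].mean(0).round(1) if m.any() else None);return m
blob('campost',66,78,(-48,50),20)
blob('leverpost',88,100,(-65,-107),25)
blob('ptrpost',78,90,(90,-150),60)
m=blob('lock',57,70,(2,0),60)
if m.any(): print(cv2.minAreaRect(J[m].astype(np.float32)))
blob('spindle',38,50,(-56,0),8)
E
```

```text
12.3333 0.5526519742222077 [490.24666176  78.94098992  91.59725608] [ 9.06018977e-02 -9.95887189e-01  5.02890475e-05] [ 0.17  0.22 -0.44  1.84  0.1   1.11 -1.79] [ 0.75934616  0.07454996 -0.0645539 ]
campost 338 [-48.4  49.7] [490.8  79.4  70.8]
leverpost 270 [ -64.4 -105.2] [488.3 -76.4  92.8]
ptrpost 231 [  92.5 -150.4] [ 648.5 -107.8   82.6]
lock 8413 [1.1 4. ] [544.   38.1  61.4]
((0.8770427703857422, 1.9225273132324219), (35.26896667480469, 89.82168579101562), 0.216010183095932)
spindle 418 [-55.9   0.1] [487.6  29.2  42.4]
```

Request:
apply_moves(plan=[[0.3,0.2,-30,0,0,0],[0,0,-30,0,0,0],[0,0,-20,0,0,0],[0,0,-9.5,0,0,0],[0,0,0,0,0,0]])

```text
clock: 12.8
tcp_pos: [488.7, 78.7, -0.1]
ee_rot: [[-0.004, 0.088, -0.996], [-0.0, -0.996, -0.088], [-1.0, -0.0, 0.004]]
wrist_force: [0.2, -0.4, 0.6]
finger_gap: 0.55
```

Request:
apply_moves(plan=[[0,0,0,0,0,0],[0,0,0,0,0,0],[0,0,0,0,0,0],[0,0,0,0,0,0],[0,0,0,0,0,0],[0,0,0,0,0,0]], claw=0, newtons=30)

```text
clock: 13.3
tcp_pos: [491.8, 79.1, 3.5]
ee_rot: [[0.003, 0.086, -0.996], [-0.0, -0.996, -0.086], [-1.0, 0.0, -0.003]]
wrist_force: [-0.4, -1.1, 7.8]
finger_gap: 0.13
```

Request:
apply_moves(plan=[[-5.3,0,0,0,0,0],[-5.3,-0.5,0,0,0,0],[-5.3,-1.1,0,0,0,0],[-5.1,-1.7,0,0,0,0],[-4.9,-2.2,0,0,0,0],[-4.6,-2.7,0,0,0,0],[-4.3,-3.2,0,0,0,0],[-4,-3.6,0,0,0,0]])

```text
clock: 13.97
tcp_pos: [453.3, 67.3, 3.6]
ee_rot: [[0.005, 0.089, -0.996], [0.003, -0.996, -0.089], [-1.0, -0.003, -0.005]]
wrist_force: [0.3, 9.9, 5.5]
finger_gap: 0.125
```

Request:
apply_moves(plan=[[-3.5,-4,0,0,0,0],[-3.1,-4.4,0,0,0,0],[-2.6,-4.7,0,0,0,0],[-2.1,-5,0,0,0,0],[-1.5,-5.2,0,0,0,0],[-0.9,-5.2,0,0,0,0],[-0.4,-5.3,0,0,0,0],[0.2,-5.3,0,0,0,0]])

```text
clock: 14.63
tcp_pos: [434.2, 29.2, 2.3]
ee_rot: [[-0.005, 0.092, -0.996], [0.003, -0.996, -0.092], [-1.0, -0.003, 0.005]]
wrist_force: [-15.4, 10.9, 17.0]
finger_gap: 0.13
```

Request:
apply_moves(plan=[[0,0,0,0,0,0],[0,0,0,0,0,0],[0,0,0,0,0,0]])

```text
clock: 14.88
tcp_pos: [434.1, 27.7, 2.2]
ee_rot: [[-0.006, 0.09, -0.996], [0.001, -0.996, -0.09], [-1.0, -0.002, 0.006]]
wrist_force: [-17.5, 8.3, 18.9]
finger_gap: 0.129
```

```bash
python3 - <<'E'
from h import *
s=readout.observe();p,r=s['tcp_pos'],s['ee_rot'];print(s['q'].round(3),p,s['wrist_force'],s['moment'],s['joint_torque'].round(1))
im,d=snap('wrist','w7');P=wcloud(d,p,r);J=Jw(P)
a,da=snap('scene','s7');PA=cloud('scene',da)
cv2.imwrite('pics/x7.png',np.hstack([cv2.resize(im[...,::-1],(440,330)),cv2.resize(a[150:300,230:390,::-1],(352,330),interpolation=2)]))
m=(abs(P[...,2]-62)<6)&(np.hypot(J[...,0]-4,J[...,1]-2)<60)&(d>0);print('lock',m.sum(),cv2.minAreaRect(J[m].astype(np.float32)) if m.any() else 0)
E
```

```text
[ 0.246  0.213 -0.416  2.072  0.108  0.883 -1.711] [434.05363811  27.69818298   2.22125614] [-17.52794609   8.27101471  18.86009221] [1.77950441 3.52531741 0.13700751] [  4.2 -36.7   2.7 -32.6   3.1  -5.   -0.2]
lock 14018 ((-0.6004190444946289, 2.0047225952148438), (22.099021911621094, 90.68878173828125), 0.14063648879528046)
```

View pics/x7.png

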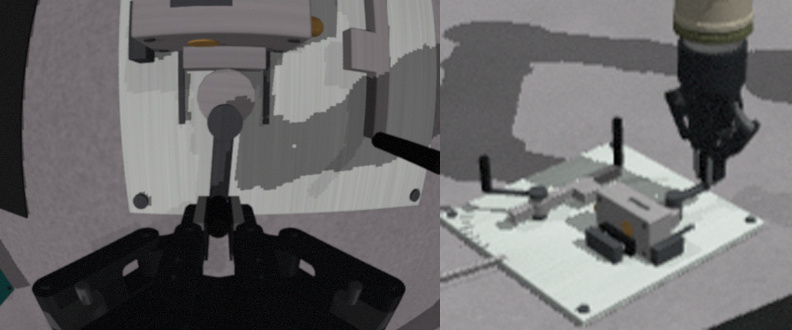

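Request:
apply_moves(plan=[[0.1,-1.5,0,0,0,0],[0.1,-1.5,0,0,0,0],[0.1,-1,0,0,0,0],[0,0,0,0,0,0],[0,0,0,0,0,0]])

```text
clock: 15.4
tcp_pos: [434.5, 24.2, 2.1]
ee_rot: [[-0.005, 0.09, -0.996], [0.002, -0.996, -0.09], [-1.0, -0.002, 0.005]]
wrist_force: [-16.1, 10.3, 16.0]
finger_gap: 0.128
```

Request:
apply_moves(plan=[[0,0,0,0,0,0],[0,0,0,0,0,0],[0,0,0,0,0,0],[0,0,0,0,0,0],[0,0,25,0,0,0],[0,0,35,0,0,0],[0,0,30,0,0,0]], claw=0.5)

```text
clock: 15.98
tcp_pos: [437.5, 21.1, 93.2]
ee_rot: [[-0.001, 0.086, -0.996], [0.001, -0.996, -0.086], [-1.0, -0.001, 0.001]]
wrist_force: [1.5, -0.6, -0.3]
finger_gap: 0.499
```

Request:
apply_moves(plan=[[12.5,-24.6,0,0,0,0],[12.5,-24.6,0,0,0,0],[12.5,-24.6,0,0,0,0],[12.4,-24.6,0,0,0,0],[0,0,0,0,0,0],[0,0,0,0,0,0],[0,0,0,0,0,0]])

```text
clock: 16.57
tcp_pos: [487.6, -76.9, 91.7]
ee_rot: [[-0.0, 0.086, -0.996], [0.001, -0.996, -0.086], [-1.0, -0.001, 0.0]]
wrist_force: [0.3, 0.7, -0.6]
finger_gap: 0.503
```

```bash
cat >> h.py <<'E'
def blob(n,P,d,zl,zh,c,rad):
    J=Jw(P);m=(P[...,2]>zl)&(P[...,2]<zh)&(np.hypot(J[...,0]-c[0],J[...,1]-c[1])<rad)&(d>0)
    if m.sum()>5:
        q=J[m].astype(np.float32);(cx,cy),rr=cv2.minEnclosingCircle(q)
        print(n,m.sum(),'mean',q.mean(0).round(1),'circ',round(cx,1),round(cy,1),round(rr,1),'world',P[m].mean(0).round(1))
    return m
E
python3 - <<'E'
from h import *
s=readout.observe();p,r=s['tcp_pos'],s['ee_rot'];print(s['clock'],s['finger_gap'],p,r[:,0],s['wrist_force'])
im,d=snap('wrist','w8');P=wcloud(d,p,r)
for n in('wrist','side','scene'):
    if n!='wrist': im,d=snap(n,'8'+n);P=cloud(n,d)
    print(n)
    blob('campost',P,d,60,80,(-106,0),20);blob('spindle',P,d,38,50,(-56,0),8)
    blob('leverpost',P,d,80,102,(-65,-107),20);blob('ptrpost',P,d,72,92,(95,-150),35)
    m=blob('lock',P,d,57,70,(5,0),60)
    if m.sum()>20:print(cv2.minAreaRect(Jw(P)[m].astype(np.float32)))
E
```

```text
16.5667 0.5031104752093541 [487.60481032 -76.92875002  91.72884505] [-4.68911194e-04  6.11897728e-04 -9.99999703e-01] [ 0.25814899  0.68971654 -0.55397794]
wrist
campost 346 mean [-104.3   -2.2] circ -105.8 -0.3 6.7 world [439.5  22.8  68.6]
spindle 372 mean [-55.9  -0. ] circ -56.0 0.0 8.0 world [487.6  29.1  42.7]
leverpost 517 mean [ -63.2 -107.1] circ -64.6 -107.2 6.2 world [489.6 -78.2  91.9]
lock 6931 mean [ 6.7 -2.6] circ 6.5 1.6 47.0 world [550.2  32.   61.6]
((7.143383026123047, 2.1318626403808594), (91.2498779296875, 35.20337677001953), 89.40742492675781)
side
campost 25 mean [-1.041e+02  1.000e-01] circ -104.5 -0.4 6.2 world [439.5  25.1  69.1]
spindle 23 mean [-56.6   0.3] circ -56.0 0.0 7.9 world [486.9  29.4  43.6]
leverpost 26 mean [ -63.3 -105.8] circ -63.4 -109.1 7.8 world [489.4 -76.8  91.1]
ptrpost 22 mean [  94.5 -152. ] circ 94.3 -152.6 6.6 world [ 650.6 -109.3   81.2]
lock 355 mean [7.7 3.9] circ 8.7 1.9 46.3 world [550.6  38.6  62.9]
((8.12308120727539, 1.7453155517578125), (34.52423858642578, 90.08586120605469), 0.23430085182189941)
scene
campost 24 mean [-103.6    3.6] circ -105.2 3.8 7.1 world [439.7  28.6  66.7]
spindle 14 mean [-56.2  -0. ] circ -57.0 -0.3 6.6 world [487.3  29.1  41.1]
leverpost 24 mean [ -62.8 -101.2] circ -62.6 -102.9 6.8 world [489.5 -72.3  88. ]
ptrpost 27 mean [  94.9 -147.1] circ 94.2 -150.1 7.9 world [ 650.5 -104.3   78.8]
lock 306 mean [8.5 7.7] circ 9.5 5.2 48.4 world [551.1  42.4  60.3]
((6.274470329284668, 5.156379699707031), (37.29180908203125, 95.70507049560547), 0.09168363362550735)
```

Request:
apply_moves(plan=[[0.2,-1.2,-30,0,0,0],[0,0,-30,0,0,0],[0,0,-15,0,0,0],[0,0,-6,0,0,0],[0,0,0,0,0,0],[0,0,0,0,0,0]])

```text
clock: 17.22
tcp_pos: [488.5, -78.0, 11.7]
ee_rot: [[0.001, 0.087, -0.996], [0.0, -0.996, -0.087], [-1.0, -0.0, -0.001]]
wrist_force: [0.6, 0.2, -1.1]
finger_gap: 0.501
```

Request:
apply_moves(plan=[[0,0,0,0,0,0],[0,0,0,0,0,0],[0,0,0,0,0,0],[0,0,0,0,0,0],[0,0,0,0,0,0],[0,0,0,0,0,0],[0,0,0,0,0,0]], claw=0, newtons=25)

```text
clock: 17.8
tcp_pos: [489.0, -78.6, 12.2]
ee_rot: [[0.002, 0.086, -0.996], [-0.0, -0.996, -0.086], [-1.0, 0.001, -0.002]]
wrist_force: [-1.5, 0.5, 7.7]
finger_gap: 0.131
```

Request:
apply_moves(plan=[[-0.2,3,0,0,0,0],[-0.2,3,0,0,0,0],[-0.1,3,0,0,0,0],[0,3,0,0,0,0],[0,0,0,0,0,0],[0,0,0,0,0,0]])

```text
clock: 18.3
tcp_pos: [488.4, -67.3, 12.1]
ee_rot: [[0.002, 0.086, -0.996], [-0.001, -0.996, -0.086], [-1.0, 0.001, -0.002]]
wrist_force: [-1.4, -2.7, 7.4]
finger_gap: 0.131
```

```bash
python3 - <<'E'
from h import *
s=readout.observe();p,r=s['tcp_pos'],s['ee_rot'];print(p,Jw(p),s['wrist_force'])
for n in('side','scene','wrist'):
    im,d=snap(n,'9'+n);P=wcloud(d,p,r) if n=='wrist' else cloud(n,d);J=Jw(P)
    hsv=cv2.cvtColor(im,cv2.COLOR_RGB2HSV)
    m=(hsv[...,1]>90)&(hsv[...,0]>8)&(hsv[...,0]<30)&(abs(J[...,0]-7)<25)&(J[...,1]<-35)&(J[...,1]>-85)&(P[...,2]>8)&(P[...,2]<45)
    if m.sum(): print(n,m.sum(),'bolt min y',np.percentile(J[m][:,1],[2,50,98]).round(1),J[m][:,0].mean().round(1),P[m][:,2].mean().round(1))
E
```

```text
[488.39743914 -67.27038042  12.09511761] [-63.43604807 -96.15533757] [-1.40856278 -2.68870091  7.43685218]
scene 2 bolt min y [-60.2 -57.8 -55.3] 10.7 26.4
wrist 1243 bolt min y [-62.5 -52.9 -43.2] 6.5 31.0
```

Request:
apply_moves(plan=[[0.1,3,0,0,0,0],[0.15,3,0,0,0,0],[0.2,3,0,0,0,0],[0.3,3,0,0,0,0],[0.4,3,0,0,0,0],[0.5,3,0,0,0,0],[0,0,0,0,0,0],[0,0,0,0,0,0]])

```text
clock: 19.12
tcp_pos: [490.0, -49.3, 12.0]
ee_rot: [[0.002, 0.086, -0.996], [-0.001, -0.996, -0.086], [-1.0, 0.001, -0.002]]
wrist_force: [-2.6, -2.0, 6.8]
finger_gap: 0.126
```

Request:
apply_moves(plan=[[0.3,1.5,0,0,0,0],[0,0,0,0,0,0],[0,0,0,0,0,0]])

```text
clock: 19.37
tcp_pos: [490.1, -48.0, 12.0]
ee_rot: [[0.001, 0.085, -0.996], [-0.001, -0.996, -0.085], [-1.0, 0.001, -0.001]]
wrist_force: [-2.3, -2.8, 5.9]
finger_gap: 0.133
```

Request:
apply_moves(plan=[[0.3,1.5,0,0,0,0],[0,0,0,0,0,0],[0,0,0,0,0,0]])

```text
clock: 19.62
tcp_pos: [490.3, -46.7, 12.0]
ee_rot: [[0.001, 0.085, -0.996], [-0.001, -0.996, -0.085], [-1.0, 0.001, -0.001]]
wrist_force: [-1.6, -3.7, 5.9]
finger_gap: 0.13
```

Request:
apply_moves(plan=[[0.2,1.2,0,0,0,0],[0,0,0,0,0,0],[0,0,0,0,0,0]])

```text
clock: 19.87
tcp_pos: [490.4, -45.4, 12.0]
ee_rot: [[0.001, 0.085, -0.996], [-0.001, -0.996, -0.085], [-1.0, 0.001, -0.001]]
wrist_force: [-1.8, -2.6, 6.8]
finger_gap: 0.131
```

Request:
apply_moves(plan=[[0.2,1.2,0,0,0,0],[0,0,0,0,0,0],[0,0,0,0,0,0]])

```text
clock: 20.12
tcp_pos: [490.7, -44.3, 12.0]
ee_rot: [[0.001, 0.085, -0.996], [-0.001, -0.996, -0.085], [-1.0, 0.001, -0.001]]
wrist_force: [-1.5, -3.0, 7.6]
finger_gap: 0.135
```

Request:
apply_moves(plan=[[0.2,1.2,0,0,0,0],[0,0,0,0,0,0],[0,0,0,0,0,0]])

```text
clock: 20.37
tcp_pos: [490.9, -43.3, 12.0]
ee_rot: [[0.001, 0.085, -0.996], [-0.001, -0.996, -0.085], [-1.0, 0.002, -0.001]]
wrist_force: [-2.5, -3.1, 6.5]
finger_gap: 0.132
```

Request:
apply_moves(plan=[[0.2,1.2,0,0,0,0],[0,0,0,0,0,0],[0,0,0,0,0,0]])

```text
clock: 20.62
tcp_pos: [491.4, -41.9, 12.0]
ee_rot: [[0.002, 0.085, -0.996], [-0.001, -0.996, -0.085], [-1.0, 0.001, -0.002]]
wrist_force: [-0.9, -3.2, 6.0]
finger_gap: 0.129
```

Request:
apply_moves(plan=[[0.2,1.2,0,0,0,0],[0,0,0,0,0,0],[0,0,0,0,0,0]])

```text
clock: 20.87
tcp_pos: [491.6, -40.8, 12.0]
ee_rot: [[0.002, 0.085, -0.996], [-0.001, -0.996, -0.085], [-1.0, 0.001, -0.002]]
wrist_force: [-1.8, -3.4, 4.9]
finger_gap: 0.133
```

Request:
apply_moves(plan=[[0.2,1.2,0,0,0,0],[0,0,0,0,0,0],[0,0,0,0,0,0]])

```text
clock: 21.12
tcp_pos: [491.7, -40.3, 12.0]
ee_rot: [[0.002, 0.084, -0.996], [-0.002, -0.996, -0.084], [-1.0, 0.002, -0.001]]
wrist_force: [-1.3, -6.0, 6.6]
finger_gap: 0.135
```

Request:
apply_moves(plan=[[0.2,1,0,0,0,0],[0,0,0,0,0,0],[0,0,0,0,0,0]])

```text
clock: 21.37
tcp_pos: [491.7, -39.8, 11.9]
ee_rot: [[0.001, 0.084, -0.996], [-0.002, -0.996, -0.084], [-1.0, 0.003, -0.001]]
wrist_force: [-1.4, -7.3, 6.1]
finger_gap: 0.129
```

Request:
apply_moves(plan=[[0,0,0,0,0,0],[0,0,0,0,0,0],[0,0,0,0,0,0],[0,0,0,0,0,0],[0,0,0,0,0,0],[0,0,0,0,0,0]])

```text
clock: 21.87
tcp_pos: [491.7, -39.8, 12.0]
ee_rot: [[0.001, 0.084, -0.996], [-0.002, -0.996, -0.084], [-1.0, 0.003, -0.001]]
wrist_force: [-2.4, -7.5, 6.4]
finger_gap: 0.13
```

```bash
python3 - <<'E'
from h import *
s=readout.observe();p,r=s['tcp_pos'],s['ee_rot'];j=Jw(p);print(p,j,s['wrist_force'],'fjig y',Rj.T@s['wrist_force'][:2])
print('angle by pin',np.arctan2(j[1]+107,55-j[0]),np.hypot(j[1]+107,55-j[0]))
for n in('wrist','side'):
    im,d=snap(n,'p'+n);P=wcloud(d,p,r) if n=='wrist' else cloud(n,d)
    blob(n+' leverpost',P,d,70,100,j,10)
    # lever tail: z 19-36 at pin side beyond pin
    J=Jw(P);rho=np.hypot(J[...,0]-55,J[...,1]+107);m=(P[...,2]>24)&(P[...,2]<37)&(rho>17)&(rho<115)&(d>0)&(abs(np.arctan2(J[...,1]+107,55-J[...,0])-.32)<.25)&(abs(rho-60)>22)
    if m.sum()>30:
        v=cv2.fitLine(J[m].astype(np.float32),2,0,.01,.01).ravel();print(n,'bar',m.sum(),np.arctan2(v[1],-v[0]) if v[0]<0 else np.arctan2(-v[1],v[0]),v)
E
```

```text
[491.70339071 -39.83602618  11.95476259] [-57.77521573 -69.1085617 ] [-2.39808296 -7.48270364  6.40987815] fjig y [-3.03479432 -7.24787411]
angle by pin 0.32414039128897043 118.9706282188426
wrist leverpost 2699 mean [-56.2 -68.9] circ -57.8 -69.1 10.0 world [493.2 -39.5  88.7]
wrist bar 3216 0.3259598 [  0.9473438  -0.3202182 -11.899445  -84.12508  ]
side bar 85 0.34505916 [  0.9410554   -0.33825234 -10.148647   -83.643074  ]
```

Request:
apply_moves(plan=[[0.3,1.5,0,0,0,0],[0,0,0,0,0,0],[0,0,0,0,0,0],[0,0,0,0,0,0],[0,0,0,0,0,0],[0,0,0,0,0,0],[0,0,0,0,0,0],[0,0,0,0,0,0]])

```text
clock: 22.63
tcp_pos: [491.8, -39.5, 11.9]
ee_rot: [[0.001, 0.083, -0.997], [-0.004, -0.997, -0.083], [-1.0, 0.004, -0.001]]
wrist_force: [-2.3, -10.2, 7.5]
finger_gap: 0.129
```

```bash
python3 - <<'E'
from h import *
s=readout.observe();p,r=s['tcp_pos'],s['ee_rot'];j=Jw(p);print(p,j,s['wrist_force'])
print('angle by pin',np.arctan2(j[1]+107,55-j[0]),'asin',np.arcsin((j[1]+107.3)/120))
im,d=snap('wrist','q');P=wcloud(d,p,r)
J=Jw(P);rho=np.hypot(J[...,0]-55,J[...,1]+107);m=(P[...,2]>24)&(P[...,2]<37)&(rho>17)&(rho<115)&(d>0)&(abs(np.arctan2(J[...,1]+107,55-J[...,0])-.32)<.25)&(abs(rho-60)>22)
v=cv2.fitLine(J[m].astype(np.float32),2,0,.01,.01).ravel();print('bar',m.sum(),np.arctan2(-v[1],v[0])*np.sign(v[0]),v)
E
```

```text
[491.75122308 -39.45048242  11.9253467 ] [-57.69429458 -68.72858315] [ -2.26878921 -10.234858     7.45644664]
angle by pin 0.3273833677624844 asin 0.32723762717763394
bar 3218 0.32975313 [  0.9461223   -0.32380947 -11.779321   -83.8958    ]
```

Request:
apply_moves(plan=[[-1.2,-5.3,0,0,0,0],[-1,-5.3,0,0,0,0],[-0.7,-5.3,0,0,0,0],[-0.5,-5.3,0,0,0,0],[-0.3,-5.3,0,0,0,0],[0,-5.3,0,0,0,0],[0.1,-5.3,0,0,0,0],[0.2,-5.3,0,0,0,0]])

```text
clock: 23.35
tcp_pos: [488.8, -78.3, 11.8]
ee_rot: [[0.002, 0.087, -0.996], [0.0, -0.996, -0.087], [-1.0, 0.0, -0.002]]
wrist_force: [-5.8, 0.2, 7.9]
finger_gap: 0.127
```

Request:
apply_moves(plan=[[0,0,0,0,0,0],[0,0,0,0,0,0],[0,0,0,0,0,0],[0,0,0,0,0,0],[0,0,20,0,0,0],[0,0,30,0,0,0],[0,0,32,0,0,0],[0,0,10,0,0,0]], claw=0.5)

```text
clock: 24.02
tcp_pos: [490.3, -77.9, 107.3]
ee_rot: [[0.006, 0.087, -0.996], [-0.001, -0.996, -0.087], [-1.0, 0.001, -0.005]]
wrist_force: [0.6, 0.4, 0.4]
finger_gap: 0.501
```

```bash
python3 - <<'E'
from h import *
s=readout.observe();p,r=s['tcp_pos'],s['ee_rot'];print(s['clock'],p,Jw(p),s['wrist_force'])
for n in('wrist','side','scene'):
    im,d=snap(n,'r'+n);P=wcloud(d,p,r) if n=='wrist' else cloud(n,d)
    blob(n+' leverpost',P,d,80,102,(-65,-107),20);blob(n+' ptrpost',P,d,70,92,(95,-150),35);blob(n+' campost',P,d,60,80,(-106,0),20)
print('ptr',wj((94.5,-152)))
E
```

```text
24.0167 [490.33342323 -77.91303477 107.26279524] [ -62.42560043 -106.92534786] [0.56046466 0.40369617 0.44422539]
wrist leverpost 452 mean [ -63.2 -107. ] circ -64.6 -107.0 6.1 world [489.5 -78.   91.9]
wrist ptrpost 157 mean [  88.8 -151.6] circ 92.2 -152.5 5.7 world [ 644.8 -109.3   77.1]
wrist campost 301 mean [-104.4   -2.1] circ -105.6 -0.8 6.3 world [439.4  22.9  68.9]
side leverpost 25 mean [ -63.3 -106.3] circ -63.3 -108.2 7.2 world [489.4 -77.4  91. ]
side ptrpost 24 mean [  94.2 -152.1] circ 95.0 -153.3 6.9 world [ 650.3 -109.4   80.2]
side campost 23 mean [-104.6   -0.5] circ -105.1 -2.7 6.4 world [439.1  24.5  69.1]
scene leverpost 24 mean [ -62.8 -101. ] circ -63.5 -100.4 6.5 world [489.5 -72.1  87.9]
scene ptrpost 29 mean [  95.4 -147. ] circ 95.0 -148.4 6.2 world [ 651.1 -104.2   77.9]
scene campost 27 mean [-103.8    4.1] circ -106.4 4.2 7.9 world [439.5  29.1  66.4]
ptr [ 650.56307818 -109.27903566]
```

Request:
apply_moves(plan=[[32.4,-6.3,0,0,0,-0.065],[32.4,-6.3,0,0,0,-0.065],[32.4,-6.3,0,0,0,-0.065],[32.4,-6.3,0,0,0,-0.065],[32.3,-6.2,0,0,0,-0.065],[0,0,0,0,0,0],[0,0,0,0,0,0]])

```text
clock: 24.75
tcp_pos: [649.6, -109.1, 99.2]
ee_rot: [[-0.005, -0.236, -0.972], [0.001, -0.972, 0.236], [-1.0, -0.0, 0.005]]
wrist_force: [-0.1, 0.3, -0.9]
finger_gap: 0.503
```

```bash
python3 - <<'E'
from h import *
s=readout.observe();p,r=s['tcp_pos'],s['ee_rot'];print(s['clock'],p,Jw(p),r[:,1])
im,d=snap('wrist','t');P=wcloud(d,p,r);blob('ptr',P,d,76,92,(94,-152),25)
E
```

```text
24.75 [ 649.57932365 -109.12342535   99.21693238] [  93.53334156 -151.76008545] [-2.35850271e-01 -9.71789398e-01 -1.29353895e-04]
ptr 389 mean [  95.1 -152.8] circ 94.0 -152.3 6.1 world [ 651.2 -110.    83.4]
```

Request:
apply_moves(plan=[[0,0,-30,0,0,0],[0,0,-30,0,0,0],[0,0,-22,0,0,0],[0,0,-12,0,0,0],[0,0,0,0,0,0],[0,0,0,0,0,0]])

```text
clock: 25.3
tcp_pos: [649.4, -109.4, 9.3]
ee_rot: [[-0.001, -0.236, -0.972], [0.0, -0.972, 0.236], [-1.0, 0.0, 0.001]]
wrist_force: [0.2, 0.6, 0.7]
finger_gap: 0.499
```

Request:
apply_moves(plan=[[0,0,0,0,0,0],[0,0,0,0,0,0],[0,0,0,0,0,0],[0,0,0,0,0,0],[0,0,0,0,0,0],[0,0,0,0,0,0]], claw=0, newtons=25)

```text
clock: 25.8
tcp_pos: [651.4, -109.8, 11.0]
ee_rot: [[0.003, -0.236, -0.972], [-0.001, -0.972, 0.236], [-1.0, -0.0, -0.003]]
wrist_force: [-0.7, -1.0, 6.3]
finger_gap: 0.133
```

```bash
python3 - <<'E'
from h import *
s=readout.observe();p,r=s['tcp_pos'],s['ee_rot'];j=Jw(p);print(s['clock'],p,j,'ang',np.arctan2(-(j[1]+107),j[0]-55),np.hypot(j[1]+107,j[0]-55))
a=np.arctan2(-(j[1]+107),j[0]-55)
A=np.linspace(.865,.326,9);W=np.array([wj((55+60*np.cos(t),-107-60*np.sin(t))) for t in A]);print(np.diff(W,axis=0).round(2),W[-1],W[0])
E
```

```text
25.8 [ 651.35203489 -109.80128552   10.95439718] [  95.24095116 -152.58837828] ang 0.8476207654396967 60.80817695195194
[[2.74 2.97]
 [2.53 3.15]
 [2.32 3.31]
 [2.09 3.46]
 [1.85 3.59]
 [1.6  3.71]
 [1.35 3.81]
 [1.09 3.89]] [665.61340223 -82.09438599] [ 650.04109644 -109.99245216]
```

Request:
apply_moves(plan=[[2.7,2.8,0,0,0,0],[2.5,3.1,0,0,0,0],[2.3,3.2,0,0,0,0],[2.1,3.4,0,0,0,0],[1.9,3.5,0,0,0,0],[1.6,3.7,0,0,0,0],[1.3,3.8,0,0,0,0],[1.1,3.9,0,0,0,0]])

```text
clock: 26.47
tcp_pos: [667.6, -84.7, 11.0]
ee_rot: [[0.005, -0.238, -0.971], [-0.003, -0.971, 0.238], [-1.0, 0.002, -0.005]]
wrist_force: [3.9, -5.0, 4.7]
finger_gap: 0.131
```

Request:
apply_moves(plan=[[0,0,0,0,0,0],[0,0,0,0,0,0],[0,0,0,0,0,0]])

```text
clock: 26.72
tcp_pos: [668.0, -83.6, 11.0]
ee_rot: [[0.005, -0.237, -0.971], [-0.002, -0.971, 0.237], [-1.0, 0.0, -0.006]]
wrist_force: [4.2, -2.6, 3.3]
finger_gap: 0.13
```

```bash
python3 - <<'E'
from h import *
s=readout.observe();p,r=s['tcp_pos'],s['ee_rot'];g=p-61*r[:,0];j=Jw(g);print(s['clock'],p,g,j,'ang',np.arctan2(-(j[1]+107),j[0]-55),np.hypot(j[1]+107,j[0]-55),s['wrist_force'])
E
```

```text
26.7167 [667.97405489 -83.64091571  10.9671337 ] [667.64203827 -83.5363729   71.96614055] [ 113.73650281 -127.82702908] ang 0.34075278490265526 62.31967508393848 [ 4.22748189 -2.55658911  3.30523142]
```

Request:
apply_moves(plan=[[0.3,1,0,0,0,0],[0,0,0,0,0,0],[0,0,0,0,0,0],[0,0,0,0,0,0]])

```text
clock: 27.05
tcp_pos: [668.1, -83.4, 11.0]
ee_rot: [[0.005, -0.238, -0.971], [-0.002, -0.971, 0.238], [-1.0, 0.001, -0.006]]
wrist_force: [4.3, -4.2, 2.9]
finger_gap: 0.136
```

```bash
python3 - <<'E'
from h import *
s=readout.observe();p,r=s['tcp_pos'],s['ee_rot'];g=p-61*r[:,0];j=Jw(g);print(s['clock'],p,g,j,'ang',np.arctan2(-(j[1]+107),j[0]-55),np.hypot(j[1]+107,j[0]-55),s['wrist_force'])
E
```

```text
27.05 [668.0624975  -83.35478797  10.98136275] [667.75091245 -83.21090644  71.98039727] [ 113.87305425 -127.51217084] ang 0.3352608177349808 62.34409089491441 [ 4.30792204 -4.23619876  2.90874432]
```

Request:
apply_moves(plan=[[0.3,1.2,0,0,0,0],[0,0,0,0,0,0],[0,0,0,0,0,0],[0,0,0,0,0,0]])

```text
clock: 27.38
tcp_pos: [668.2, -81.8, 11.0]
ee_rot: [[0.005, -0.237, -0.971], [-0.002, -0.971, 0.237], [-1.0, 0.001, -0.005]]
wrist_force: [4.1, -4.7, 4.2]
finger_gap: 0.127
```

```bash
python3 - <<'E'
from h import *
s=readout.observe();p,r=s['tcp_pos'],s['ee_rot'];g=p-61*r[:,0];j=Jw(g);print(s['clock'],p,g,j,'ang',np.arctan2(-(j[1]+107),j[0]-55),np.hypot(j[1]+107,j[0]-55),s['wrist_force'])
E
```

```text
27.3833 [668.22761384 -81.82052063  10.95778232] [667.9312363  -81.69845019  71.95694017] [ 114.18320992 -126.02091498] ang 0.31096367513587014 62.16468083209615 [ 4.11404781 -4.74400549  4.1711065 ]
```

Request:
apply_moves(plan=[[-0.4,-1.6,0,0,0,0],[0,0,0,0,0,0],[0,0,0,0,0,0],[0,0,0,0,0,0]])

```text
clock: 27.72
tcp_pos: [668.1, -82.6, 11.0]
ee_rot: [[0.005, -0.237, -0.972], [-0.001, -0.972, 0.237], [-1.0, -0.0, -0.005]]
wrist_force: [4.4, -2.9, 3.3]
finger_gap: 0.127
```

```bash
python3 - <<'E'
from h import *
s=readout.observe();p,r=s['tcp_pos'],s['ee_rot'];g=p-61*r[:,0];j=Jw(g);print(s['clock'],p,g,j,'ang',np.arctan2(-(j[1]+107),j[0]-55),np.hypot(j[1]+107,j[0]-55),s['wrist_force'])
E
```

```text
27.7167 [668.05742546 -82.63086722  10.96440253] [667.73786537 -82.55816054  71.96352216] [ 113.91637891 -126.86073365] ang 0.3251370552871025 62.173856602534464 [ 4.41030057 -2.89662963  3.25201256]
```

Request:
apply_moves(plan=[[0,0,0,0,0,0],[0,0,0,0,0,0],[0,0,0,0,0,0],[0,0,0,0,0,0],[0,0,20,0,0,0],[0,0,30,0,0,0],[0,0,40,0,0,0],[0,0,0,0,0,0]], claw=0.5)

```text
clock: 28.38
tcp_pos: [669.9, -81.5, 107.7]
ee_rot: [[0.012, -0.236, -0.972], [-0.001, -0.972, 0.236], [-1.0, -0.002, -0.011]]
wrist_force: [1.9, 0.4, 3.0]
finger_gap: 0.499
```

Request:
apply_moves(plan=[[0,0,0,0,0,0],[0,0,0,0,0,0],[0,0,0,0,0,0]])

```text
clock: 28.63
tcp_pos: [664.7, -81.5, 97.5]
ee_rot: [[-0.002, -0.236, -0.972], [0.0, -0.972, 0.236], [-1.0, 0.0, 0.002]]
wrist_force: [-0.3, -0.5, -0.4]
finger_gap: 0.498
```

```bash
python3 - <<'E'
from h import *
s=readout.observe();p,r=s['tcp_pos'],s['ee_rot'];print(s['clock'],p,Jw(p),s['wrist_force'])
im,d=snap('wrist','u');cv2.imwrite('pics/uc.png',im[...,::-1])
for n in('wrist','side','scene'):
    if n!='wrist': im,d=snap(n,'v'+n)
    P=wcloud(d,p,r) if n=='wrist' else cloud(n,d);J=Jw(P)
    m=blob(n+' ptr',P,d,76,92,(112,-126),25)
    if m.sum()>5:
        (cx,cy),_=cv2.minEnclosingCircle(J[m].astype(np.float32));print('ang circ',np.arctan2(-(cy+107),cx-55))
    blob('pinknob',P,d,40,55,(55,-107),9)
    rho=np.hypot(J[...,0]-55,J[...,1]+107);al=np.arctan2(-(J[...,1]+107),J[...,0]-55)
    k=(P[...,2]>35)&(P[...,2]<46)&(rho>14)&(rho<50)&(abs(al-.33)<.25)&(d>0)
    if k.sum()>10:
        v=cv2.fitLine(J[k].astype(np.float32),2,0,.01,.01).ravel();print('bar fit',k.sum(),np.arctan(-v[1]/v[0]),np.median(al[k]))
    blob('leverpost',P,d,80,102,(-65,-107),20);blob('campost',P,d,60,80,(-106,0),20)
E
```

```text
28.6333 [664.70241506 -81.48306141  97.51170955] [ 110.98501608 -125.52772626] [-0.27945997 -0.50683027 -0.41210701]
wrist ptr 395 mean [ 113.  -126.4] circ 112.0 -126.0 6.1 world [666.7 -82.2  83.5]
ang circ 0.32133480411179605
pinknob 434 mean [  55.1 -107. ] circ 55.0 -107.0 9.0 world [607.4 -67.9  45.5]
bar fit 334 0.32530332 0.324912014660631
side ptr 19 mean [ 111.9 -125.1] circ 114.4 -125.7 6.6 world [665.6 -80.9  83.2]
ang circ 0.30510368472329885
pinknob 24 mean [  54.2 -105.9] circ 55.1 -106.9 8.6 world [606.5 -66.8  45.9]
bar fit 25 0.28500605 0.2747661433765726
leverpost 25 mean [ -63.3 -105.9] circ -64.0 -106.6 7.8 world [489.4 -77.   91.4]
campost 24 mean [-104.4    0.5] circ -103.5 -1.4 6.7 world [439.2  25.5  69.9]
scene ptr 22 mean [ 113.  -121.2] circ 111.7 -122.2 7.5 world [666.4 -77.   80.8]
ang circ 0.2610829878905704
pinknob 21 mean [  55.1 -105.9] circ 54.9 -107.1 8.8 world [607.4 -66.8  44.7]
bar fit 34 0.27817398 0.21951986556541558
leverpost 23 mean [ -62.5 -101.2] circ -64.7 -101.4 6.5 world [489.7 -72.2  88.4]
campost 25 mean [-103.4    4. ] circ -103.7 3.3 7.3 world [440.   29.   67.2]
```

View pics/uc.png

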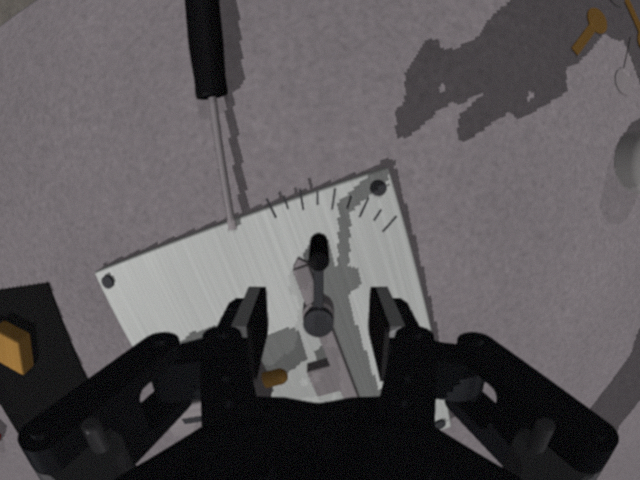

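```bash
python3 -c "
from workcell import order,readout
print(order.close_job(),readout.observe()['clock'])"
```

```text
the job is handed in; nothing more can be done
the job is handed in; nothing more can be done
```

The lock case is clamped in the jig, the bolt test is done and the gauge pointer is set to the noted angle. I handed the job in at about 29 s, with the gripper open and clear of everything.

- **Fingertips:** The first grip closed above the case. The three cameras put the fingertips about 44 mm short of the reported TCP, so I allowed for that in every later move.
- **Lock case:** It stands on the plate with its bolt towards the lever. I slid it to light contact with the end stop, then backed the command off slightly before releasing. After clamping it was at jig (7, 2), as specified.
- **Cam:** After release the handle post was at jig (-105.8, -0.3), so the cam angle is about 1.57 to 1.58.
- **Lever:** It firmed up against the bolt. I held it at roughly 6–7 N above the spring, and the travel was 0.326 rad (readings from 0.324 to 0.330). I led it back rather than letting it snap, and after release the post was at its rest position.
- **Pointer:** It took a few nudges because it stuck and slipped. After release the wrist camera read 0.321 from the post and 0.325 from the bar.
- **Disagreement:** The coarse views from the scene and side cameras read the pointer lower, at 0.22 to 0.31. The scene camera places the other posts several mm off as well, so I trusted the close view.
- **Not checked:** I did not re-measure the padlock, jar and screwdriver at the end. Nothing was commanded near them.

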